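# Change panels under the carver's magnifier

### The job

The finished carved panel lies on the cork mat under the bench magnifier: slide it out and leave it wholly on the grey felt pad, lying straight along the pad. Then slide the plain blank panel onto the cork mat in its place, centred, straight, and pushed up against the dark stop bar. Slide both panels gently and flat on the bench, never lifting, tipping or flinging them, and do not bump the magnifier or disturb the other things on the bench.

Things in the scene. Friction and masses are not known exactly. Their poses are not given: they have to be found in the camera images.
- station: Carving station, fixed: cork mat, stop bar, magnifier. Origin on the bench top (z = 0) where a panel's centre lies when centred and touching the stop bar; x points to the stop bar, within 0.2 rad of the robot's left; z up. Cork mat flush, no step to slide over: 90 mm wide (y), from x = -100 to +80 mm. The mouth (right-hand, -x end) and the sides are open for sliding panels in and out.
- stop (a point): Middle of the panel-side face of the dark wood stop bar at its foot, at x = +80 mm in the station frame. The bar is 20 mm thick, 120 mm wide (y) and 25 mm high, fixed.
- lens (a point): Centre of the round level magnifier (clear lens, black ring) over the mat: station x = -20 mm, height 213; outer radius 75, underside 205, top 221 mm. Arm at height 213 runs along x to a post at station x = +165 mm (foot radius 45). It overhangs the right-hand end of a panel on the mat by 15 mm: a tool gripping there must lean about 30 degrees, fingers pointing down and towards the stop bar.
- pad: Grey felt pad on the bench to the right of the station, either nearer to or farther from the robot, 1 mm thin and flush (no step), 220 long (x) by 120 wide (y), does not move. Origin: its centre on the bench top; x along its length (roughly left-right), z up.
- carved: Finished panel: loose pale wood block 160 mm long (x), 56 wide (y), 22 thick, about 0.14 kg, three carved rosettes and edge beads on top (up to 5 mm proud); long sides plain, to be gripped across the 56 mm. Starts on the cork mat. Origin: centre of its underside; z up.
- blank: Plain blank panel: loose pale wood block, same size and weight (160 x 56 x 22 mm), smooth on top. Starts on the bare bench to the right of the station, beside the felt pad (the one nearer to the robot, the other farther), long axis (x) roughly left-right. Origin: centre of its underside; z up.
- chisel: Bystander, to be left alone: a wood chisel lying beyond the station, 205 long, handle diameter 26 (mm). Origin on its underside.
- brush: Bystander, to be left alone: a flat brush lying at the right of the bench, about 200 long, 30 high at most (mm). Origin on its underside.
- mallet: Bystander, to be left alone: a wooden carver's mallet lying flat, head 110 x 70, 60 high, handle 150 long (mm). Origin on its underside.
- glue: Bystander, to be left alone: a standing glue bottle, diameter 56, height 150 (mm). Origin on its underside.
- offcut: Bystander, to be left alone: a dark wood offcut, 80 x 60 x 45 (mm). Origin on its underside.
- stone: Bystander, to be left alone: a sharpening stone on a wooden holder, 170 x 65, 29 high (mm). Origin on its underside.
- jar: Bystander, to be left alone: a stoneware pot of brushes, diameter 74, 85 high, about 185 with the handles (mm). Origin on its underside.
Things that resemble listed ones, but are neither listed nor needed, are in the scene too. Leave any purple or yellow look-alike of the carved alone. Leave any blue look-alike of the blank alone.

How it is judged:
On the way, in this order (a step that is already met when the one before it is completed fails the run):
1. the carved panel is off the cork mat, 130 mm or more from its place, lying flat (horizontal distance between carved and station above 0.13 m and height (world z) of carved below 0.006 m and angle between carved's own z axis and vertical below 0.05 rad), for 0.2 s.
2. the blank is on the cork mat against the stop bar, centred and straight (x of blank in the frame of station above -0.006 m and y of blank in the frame of station between -0.015 and 0.015 m and angle between the x axis of blank and the x axis of station, either way round below 0.13 rad), for 0.2 s.
At the end, for the whole second after the job is handed in: Both panels at rest, flat on the bench. Blank on the cork mat: end within 6 mm of the stop bar, within 15 mm of centred sideways, straight within 0.13 rad. Carved panel on the felt pad: centre within 30 mm of the pad's along and across it, in line within 0.3 rad (all of step 2 and x of carved in the frame of pad between -0.03 and 0.03 m and y of carved in the frame of pad between -0.03 and 0.03 m and angle between the x axis of carved and the x axis of pad, either way round below 0.3 rad and height (world z) of each of carved, blank below 0.006 m and angle between each of carved, blank's own z axis and vertical below 0.05 rad and linear speed of each of carved, blank below 0.02 m/s); the robot touches nothing.
It fails at once if a panel is lifted more than 15 mm off the bench or tipped more than 0.15 rad (height (world z) of any of carved, blank above 0.015 m or angle between any of carved, blank's own z axis and vertical above 0.15 rad).
It fails at once if a panel is flung: faster than 0.6 m/s (linear speed of any of carved, blank above 0.6 m/s).
It fails at once if the robot bumps the magnifier or the station with more than 15 N (contact force between any of the arm, the fingers and station above 15 N).
It fails at once if a bystander is moved more than 30 mm or tipped (distance of any of chisel, brush, mallet, glue, offcut, stone, jar from where it was at the start of the episode above 0.03 m or angle between any of chisel, brush, mallet, glue, offcut, stone, jar's own z axis and vertical above 0.5 rad).
It also fails if it takes over 61 s, if anything falls off the work surface, if the arm or the gripper's body presses on something with over 40 N, if the wrist force passes 120 N, or if a joint passes its speed limit or range.

### The arm

A 6-joint arm with a two-finger parallel gripper is mounted at the origin on the work surface. World frame = base frame: x ahead of the robot, y to its left, z up, the work surface at z = 0. Lengths are in m, angles in rad, forces in N, time in s.
With the tool pointing down it reaches from about 0.325 to 1 m from the base axis. Payload 5.1 kg.
Tool frame: the origin (TCP) lies midway between the tips of the shut fingers; the grasp point (between the pads) lies 19 mm behind it; z points along the fingers, y is the line along which they close (so a half turn about z gives the same grasp; the last joint's range is limited). The gripper opens to 85 mm and grips with 20 to 120 N. Pads are 22 mm wide; open, the fingers measure 114 mm over their backs; the gripper's body (76 mm by 85 mm) begins 54 mm behind the grasp point. The pads swing forward as they close: fully open they stand 13 mm farther back than shut.
Start: joints at [1.121, 0.124, 1.65, -0, 1.367, -0.083], TCP at [0.233, 0.607, 0.231] pointing down, gripper open.
Joint ranges: [-2.61, 2.61], [-1.02, 2.33], [0.03, 2.71], [-1.35, 4.49], [0.32, 2.68], [-2.91, 2.91]. Speed limits (rad/s): [2.57, 2.57, 3.14, 3.14, 3.14, 3.14].

### API

Orientations are given as a 3x3 rotation matrix whose columns are the frame's x, y, z axes.
In Python, from workcell import sensors, eyes, manip gives the robot as it stands.
- The arm moves only by the shell command python3 -m inch 'ROWS' [FORCE]. ROWS is JSON, a list of rows, each an object of numbers: "rx", "ry", "rz": the turn, a rotation vector about the tool's x, y, z in degrees; "dx", "dy", "dz": the shift along the tool's x, y, z in mm; "fingers": the finger opening in mm, from 0 to 85.4. A call has 1 to 20 rows; each row is the pose to reach, as a shift and turn from the pose commanded when the call began, along the tool's axes at that moment; what a row does not reach only later rows make up. A row lasts 1/12 s, in which the tool goes at most 41.7 mm and 7.16 degrees, less where a joint would pass 70% of its speed; a pose out of reach is approached as far as the arm can. A call with a gripper value outside its range is refused whole. The fingers move at their own pace and stop on an object; FORCE is the grip in N (left out, the last holds). Time passes only in rows, so rows that repeat a pose let the fingers close. It gives the time, the measured TCP pose, the force, the opening and the grip force at its end, in the units of the state.
- sensors.read_state(): the state, without advancing time (a new reading comes with each control period).
- eyes.capture(name): name is "scene" or "top" or "wrist"; returns the picture (400x640x3 uint8, red, green, blue); there is no depth.
- eyes.get_calibration(name): a dict with "camera_matrix" (3x3 intrinsics, pixels), "extrinsics" (4x4, takes a point from camera to world coordinates); the wrist camera has in their place "mount" (4x4, takes a point from camera to tool coordinates, whose origin is the TCP and whose axes are the flange's). Camera axes: x right, y down, z forward; pixel columns grow to the right and rows downward; lengths in m; the calibration is good to about 2 mm. A picture is of the moment at which its call begins: read the wrist's pose just before it. get_calibration takes no time and is no camera call.
- manip.sign_off(): hands the job in; it is judged then, once.
The state is a dict: "clock": time; "joint_pos": joint angles; "joint_velocities": joint speeds; "joint_torque": joint torques, N m; "ee_pos": TCP position; "tcp_rot": TCP orientation; "contact_force": force on the tool from outside, world axes, zero at the start; "wrist_torque": the same for the moment, N m; "opening": opening from 0.0 (shut) to 1.0 (fully open); "grasp_force": force on a finger pad.
Only numpy, scipy, OpenCV 4.12 (cv2) and the standard library are available. Lean on these libraries where they do the work, as an engineer would, in place of code of your own. Each camera call takes 0.05 s, during which the arm holds its last target. There are 200 camera calls.

## Working session

There is one attempt and no reset: what is moved stays moved. The work goes in short steps, Python scripts to look and compute and a shell command to move; the robot and the scene stay as the last step left them, time stands still between calls to the robot, and variables do not carry over. Pictures are saved under pics/ and viewed, at most 10 in all, crops included, and the job is handed in when it is done.

```bash
mkdir -p pics; ls
python3 - <<'E'
from workcell import sensors, eyes
import cv2,numpy as np
for n in("scene","top"):
    c=eyes.get_calibration(n);print(n,np.round(c["camera_matrix"],1).tolist(),np.round(c["extrinsics"],3).tolist())
    cv2.imwrite(f"pics/{n}0.png",eyes.capture(n)[:,:,::-1])
print(np.round(eyes.get_calibration("wrist")["mount"],3).tolist())
s=sensors.read_state();print(s)
E
```

```text
pics
scene [[392.3, 0.0, 320.6], [0.0, 392.3, 196.2], [0.0, 0.0, 1.0]] [[0.64, 0.431, -0.636, 1.425], [0.768, -0.365, 0.526, -0.704], [-0.006, -0.825, -0.565, 0.932], [0.0, 0.0, 0.0, 1.0]]
top [[450.9, 0.0, 314.9], [0.0, 450.9, 200.5], [0.0, 0.0, 1.0]] [[0.023, -0.986, 0.166, 0.306], [-0.999, -0.027, -0.022, 0.039], [0.026, -0.165, -0.986, 1.443], [0.0, 0.0, 0.0, 1.0]]
[[-0.0, -0.961, -0.276, 0.069], [1.0, 0.0, -0.001, -0.001], [0.001, -0.276, 0.961, -0.142], [0.0, 0.0, 0.0, 1.0]]
{'clock': 0.1, 'joint_pos': array([ 1.12141862e+00,  1.24410686e-01,  1.65155005e+00, -5.08165026e-06,
        1.36748357e+00, -8.25749741e-02]), 'joint_velocities': array([-0.00025935, -0.00137541, -0.00350041, -0.00109018, -0.00086662,
        0.00039047]), 'joint_torque': array([-5.50961499e-05, -4.24931145e+01, -3.66652179e+01, -1.03667069e-04,
        3.95770243e-03, -8.37775929e-06]), 'ee_pos': array([0.2328836 , 0.60625666, 0.23018738]), 'tcp_rot': array([[-9.33479070e-01,  3.58630988e-01, -7.99885770e-04],
       [ 3.58631849e-01,  9.33477588e-01, -1.66998078e-03],
       [ 1.47768583e-04, -1.84575662e-03, -9.99998286e-01]]), 'contact_force': array([ 0.00406369,  0.53138134, -0.01930512]), 'wrist_torque': array([0.03911891, 0.03482467, 0.02318371]), 'grasp_force': 0.0, 'opening': 1.0015876552837601}
```

View pics/scene0.png

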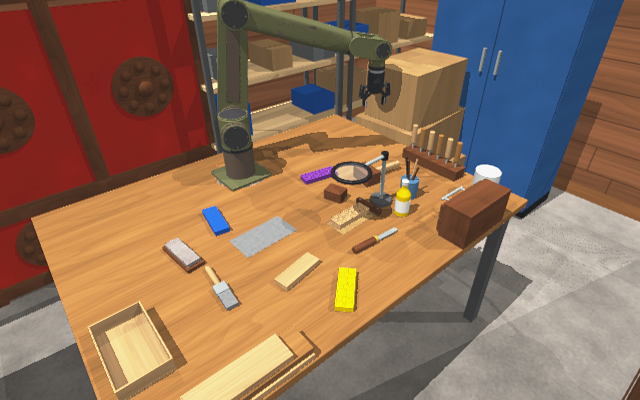

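View pics/top0.png

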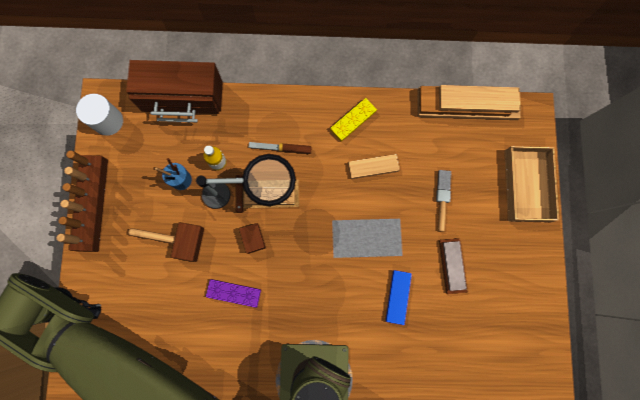

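The top view shows these candidates:
- **Carved panel:** wood at (285,190) under the lens ring (269,180). The look-alikes are purple (232,292) and yellow (354,118).
- **Blank:** wood at (373,166). The look-alike is blue (398,297), and the stacked boards at (480,98) are not it.
- **Pad:** grey (367,238). It is nearer the robot, with the blank farther.

I'll check these in a close crop and measure.

```bash
cat > h.py <<'E'
import numpy as np,cv2
from workcell import sensors,eyes
def cast(n,uv,z,pose=None):
    c=eyes.get_calibration(n); K=c["camera_matrix"]
    if n=="wrist":
        T=np.eye(4);T[:3,:3]=pose[1];T[:3,3]=pose[0];E=T@c["mount"]
    else:E=c["extrinsics"]
    uv=np.atleast_2d(np.asarray(uv,float))
    d=np.c_[uv,np.ones(len(uv))]@np.linalg.inv(K).T@np.asarray(E)[:3,:3].T
    o=np.asarray(E)[:3,3]
    return (o+d*((z-o[2])/d[:,2])[:,None])[:,:2]
def rect(n,mask,z,pose=None):
    cs,_=cv2.findContours(mask.astype(np.uint8),cv2.RETR_EXTERNAL,cv2.CHAIN_APPROX_NONE)
    c=max(cs,key=cv2.contourArea)[:,0,:]
    P=cast(n,c,z,pose)
    r=cv2.minAreaRect((P*1000).astype(np.float32)); b=cv2.boxPoints(r)
    e0,e1=b[1]-b[0],b[2]-b[1]; e=e0 if np.hypot(*e0)>np.hypot(*e1) else e1
    e=e if e[1]>0 else -e
    return np.round(r[0],1),np.round(r[1],1),round(float(np.arctan2(-e[0],e[1])),3)  # angle of long axis from +y, ccw
E
python3 - <<'E'
import cv2,numpy as np
from h import *
t=cv2.imread("pics/top0.png");s=cv2.imread("pics/scene0.png")
a=cv2.resize(t[130:270,180:420],(800,467),interpolation=cv2.INTER_CUBIC)
b=cv2.resize(s[140:260,290:440],(800,640),interpolation=cv2.INTER_CUBIC)[:600]
cv2.imwrite("pics/ct.png",a);cv2.imwrite("pics/cs.png",b)
for n,im,boxes in(("top",t,((330,215,405,260),(340,150,405,182))),("scene",s,((225,210,300,260),(270,250,325,295)))):
    hsv=cv2.cvtColor(im,cv2.COLOR_BGR2HSV)
    for k,(x0,y0,x1,y1) in enumerate(boxes):
        m=np.zeros(im.shape[:2],np.uint8);sub=hsv[y0:y1,x0:x1]
        m[y0:y1,x0:x1]=(sub[...,1]<60) if k==0 else (sub[...,2]>195)
        m=cv2.morphologyEx(m,cv2.MORPH_OPEN,np.ones((3,3)))
        print(n,k,rect(n,m,0.001 if k==0 else .022))
E
```

```text
top 0 (array([ 431.9, -161.3]), array([118.9, 217.7]), 0.054)
top 1 (array([ 665.3, -180.5]), array([ 54.1, 157.7]), 0.19)
scene 0 (array([ 434.4, -159.3]), array([118.2, 219.3]), 0.056)
scene 1 (array([ 672.9, -189.8]), array([185. , 195.6]), 0.869)
```

View pics/ct.png

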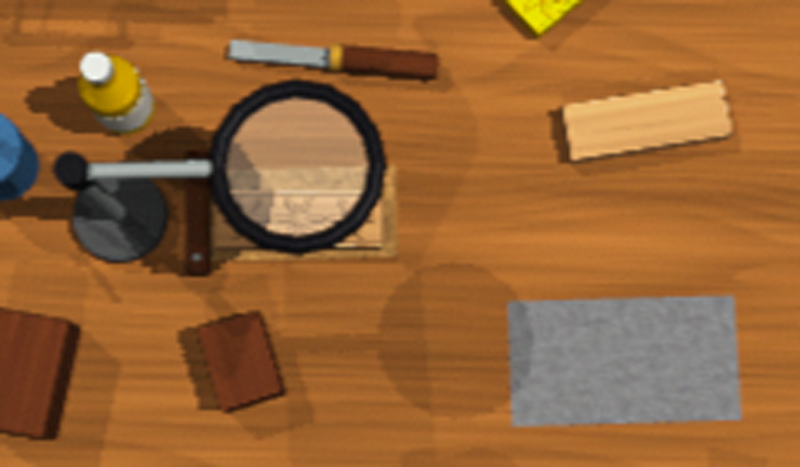

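View pics/cs.png

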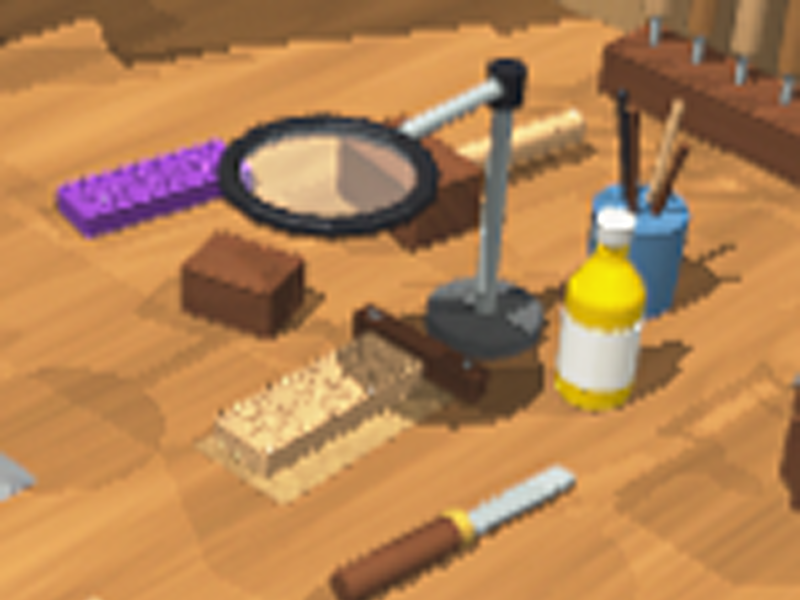

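The crops confirm the choice. Scene crop: the carved panel with rosettes is on the mat, its free end at (217,425)–(268,455), with the mat's mouth corners at (200,440) and (283,502). Top crop: mat mouth corners at (397,165) and (397,257), ring centre (298,166), plain blank at (648,121).

Run:
```python
from h import *
T=lambda *p:np.array(p)/3.3333+[180,130]
S=lambda *p:np.array(p)/5.3333+[290,140]
P=lambda l,a:print(l,np.round(a*1000,1).tolist())
P("mat top",cast("top",T((397,257),(397,165)),0)); P("mat edge top",cast("top",T((225,262),(390,258)),0))
P("mat scene",cast("scene",S((200,440),(283,502),(450,412)),0))
P("carved end scene",cast("scene",S((219,420),(268,453)),.022))
P("carved long edge scene",cast("scene",S((268,453),(420,372)),.022))
P("carved corner top (front)",cast("top",T((381,248)),.022))
P("stop top edges scene",cast("scene",S((357,325),(483,400)),0.0)); P("stop top z25 scene",cast("scene",S((355,312),(483,378)),.025))
P("stop top z25 top",cast("top",T((208,275),(188,275),(188,150)),.025))
P("lens",np.r_[cast("top",T((298,166)),.213),cast("scene",S((328,175)),.213)])
P("arm/post head",np.r_[cast("top",T((72,168)),.22),cast("scene",S((507,83)),.22)])
P("foot top,scene",np.r_[cast("top",T((119,217)),.01),cast("scene",S((485,318)),.01)])
P("offcut",cast("top",T((200,320),(262,312),(283,390),(225,410)),.045))
```

```text
mat top [[525.0, 57.9], [616.2, 60.6]]
mat edge top [[515.6, 223.9], [523.8, 64.7]]
mat scene [[529.4, 70.3], [618.8, 69.0], [622.3, 231.1]]
carved end scene [[541.8, 77.2], [592.1, 78.6]]
carved long edge scene [[592.1, 78.6], [593.6, 227.3]]
carved corner top (front) [[529.9, 73.1]]
stop top edges scene [[498.9, 256.6], [627.9, 260.2]]
stop top z25 scene [[510.4, 241.7], [631.1, 253.8]]
stop top z25 top [[499.0, 236.2], [498.5, 255.1], [619.7, 261.4]]
lens [[567.1, 139.8], [573.2, 143.9]]
arm/post head [[558.6, 325.4], [571.7, 319.4]]
foot top,scene [[555.1, 326.5], [565.8, 327.9]]
offcut [[453.9, 238.7], [462.9, 181.5], [390.9, 159.0], [371.3, 211.5]]
```

```bash
cat >> h.py <<'E'
from scipy.spatial.transform import Rotation as Ro
ST=np.array([567.5,161.]);PHI=.045
def s2w(x,y=0):
    c,s=np.cos(PHI),np.sin(PHI); return ST+np.array([-s*x+c*y*1.0,c*x+s*y])*1.0  # y here: + = away from robot
def goal(p,phi,lean,st=None):
    s=st or sensors.read_state();R=s["tcp_rot"];q=1000*s["ee_pos"]
    A=np.array([[-np.sin(phi),np.cos(phi),0],[np.cos(phi),np.sin(phi),0],[0,0,-1]]).T@Ro.from_euler("y",lean,degrees=True).as_matrix()
    print(np.round(p),"shift",np.round(R.T@(np.array(p)-q),1),"turn",np.round(Ro.from_matrix(R.T@A).as_rotvec(degrees=True),1))
    return dict(ee_pos=np.array(p)/1000,tcp_rot=A)
E
python3 - <<'E'
from h import *
goal((300,500,380),.045,0); goal((*s2w(-160),380),.045,0)
E
```

```text
[300 500 380] shift [-100.7  -75.4 -149.7] turn [-0.1  0.1 66.4]
[575.   1. 380.] shift [-536.1 -442.5 -149.1] turn [-0.1  0.1 66.4]
```

```bash
python3 -m inch '[{"dz":-40},{"dz":-80},{"dz":-120},{"dz":-150},{"dx":-28,"dy":-23,"dz":-150,"rz":4},{"dx":-59,"dy":-49,"dz":-150,"rz":8},{"dx":-90,"dy":-75,"dz":-150,"rz":12},{"dx":-121,"dy":-100,"dz":-150,"rz":16},{"dx":-152,"dy":-126,"dz":-150,"rz":20},{"dx":-183,"dy":-151,"dz":-150,"rz":24},{"dx":-214,"dy":-177,"dz":-150,"rz":28},{"dx":-245,"dy":-202,"dz":-150,"rz":32},{"dx":-276,"dy":-228,"dz":-150,"rz":36},{"dx":-307,"dy":-253,"dz":-150,"rz":40},{"dx":-338,"dy":-279,"dz":-150,"rz":44},{"dx":-369,"dy":-304,"dz":-150,"rz":48},{"dx":-400,"dy":-330,"dz":-150,"rz":52},{"dx":-431,"dy":-356,"dz":-150,"rz":56},{"dx":-462,"dy":-381,"dz":-150,"rz":60},{"dx":-493,"dy":-407,"dz":-150,"rz":64}]'
python3 - <<'E'
from h import *
s=goal((*s2w(-160),300),.045,30)
s=goal((*s2w(-160),60),.045,30)
E
```

```text
[575.   1. 300.] shift [-536.1 -442.4  -69.1] turn [-17.5  26.6  64.8]
[575.   1.  60.] shift [-536.1 -441.9  170.9] turn [-17.5  26.6  64.8]validation failed for argument at $[0]...
```

```bash
python3 -m inch '[{"rx":0,"ry":0,"rz":0,"dx":0,"dy":0,"dz":-40,"fingers":85},{"rx":0,"ry":0,"rz":0,"dx":0,"dy":0,"dz":-80,"fingers":85},{"rx":0,"ry":0,"rz":0,"dx":0,"dy":0,"dz":-115,"fingers":85},{"rx":0,"ry":0,"rz":0,"dx":0,"dy":0,"dz":-150,"fingers":85}]'
```

```text
clock: 0.43
ee_pos: [0.233, 0.6064, 0.3826]
tcp_rot: [[-0.933, 0.359, -0.0], [0.359, 0.933, -0.001], [0.0, -0.001, -1.0]]
contact_force: [0.9, 0.6, -0.6]
opening: 0.998
grasp_force: 0.0
```

Full rows are required. Next I'll cross over at height to the right of the station.

```bash
python3 -m inch '[{"rx":0,"ry":0,"rz":4,"dx":-30,"dy":-25,"dz":0,"fingers":85},{"rx":0,"ry":0,"rz":8,"dx":-60,"dy":-50,"dz":0,"fingers":85},{"rx":0,"ry":0,"rz":12,"dx":-90,"dy":-74,"dz":0,"fingers":85},{"rx":0,"ry":0,"rz":16,"dx":-120,"dy":-99,"dz":0,"fingers":85},{"rx":0,"ry":0,"rz":20,"dx":-150,"dy":-124,"dz":0,"fingers":85},{"rx":0,"ry":0,"rz":24,"dx":-180,"dy":-149,"dz":0,"fingers":85},{"rx":0,"ry":0,"rz":28,"dx":-210,"dy":-173,"dz":0,"fingers":85},{"rx":0,"ry":0,"rz":32,"dx":-240,"dy":-198,"dz":0,"fingers":85},{"rx":0,"ry":0,"rz":36,"dx":-270,"dy":-223,"dz":0,"fingers":85},{"rx":0,"ry":0,"rz":40,"dx":-300,"dy":-248,"dz":0,"fingers":85},{"rx":0,"ry":0,"rz":44,"dx":-330,"dy":-272,"dz":0,"fingers":85},{"rx":0,"ry":0,"rz":48,"dx":-360,"dy":-297,"dz":0,"fingers":85},{"rx":0,"ry":0,"rz":52,"dx":-390,"dy":-322,"dz":0,"fingers":85},{"rx":0,"ry":0,"rz":56,"dx":-420,"dy":-347,"dz":0,"fingers":85},{"rx":0,"ry":0,"rz":60,"dx":-450,"dy":-371,"dz":0,"fingers":85},{"rx":0,"ry":0,"rz":64,"dx":-480,"dy":-396,"dz":0,"fingers":85},{"rx":0,"ry":0,"rz":66,"dx":-510,"dy":-421,"dz":0,"fingers":85},{"rx":0,"ry":0,"rz":66.4,"dx":-536,"dy":-442,"dz":0,"fingers":85},{"rx":0,"ry":0,"rz":66.4,"dx":-536,"dy":-442,"dz":0,"fingers":85},{"rx":0,"ry":0,"rz":66.4,"dx":-536,"dy":-442,"dz":0,"fingers":85}]'
python3 - <<'E'
from h import *
goal((*s2w(-175),120),.045,30)
E
```

```text
clock: 2.1
ee_pos: [0.5752, 0.0004, 0.3801]
tcp_rot: [[-0.042, 0.999, -0.002], [0.999, 0.042, 0.001], [0.001, -0.002, -1.0]]
contact_force: [-0.7, -0.2, 0.0]
opening: 0.998
grasp_force: 0.0
[575. -14. 120.] shift [-1.44e+01  2.00e-01  2.60e+02] turn [-0.1 30.  -0.2]
```

```bash
python3 -m inch '[{"rx":0,"ry":6,"rz":0,"dx":-14,"dy":0,"dz":30,"fingers":85},{"rx":0,"ry":12,"rz":0,"dx":-14,"dy":0,"dz":70,"fingers":85},{"rx":0,"ry":18,"rz":0,"dx":-14,"dy":0,"dz":110,"fingers":85},{"rx":0,"ry":24,"rz":0,"dx":-14,"dy":0,"dz":150,"fingers":85},{"rx":0,"ry":30,"rz":0,"dx":-14,"dy":0,"dz":190,"fingers":85},{"rx":0,"ry":30,"rz":0,"dx":-14,"dy":0,"dz":225,"fingers":85},{"rx":0,"ry":30,"rz":0,"dx":-14,"dy":0,"dz":260,"fingers":85},{"rx":0,"ry":30,"rz":0,"dx":-14,"dy":0,"dz":260,"fingers":85},{"rx":0,"ry":30,"rz":0,"dx":-14,"dy":0,"dz":260,"fingers":85}]'
python3 - <<'E'
from h import *
s=sensors.read_state();np.savez("w1.npz",p=s["ee_pos"],R=s["tcp_rot"])
cv2.imwrite("pics/w1.png",eyes.capture("wrist")[:,:,::-1]);print(s["joint_pos"].round(2))
E
```

```text
clock: 2.85
ee_pos: [0.5739, -0.0105, 0.1199]
tcp_rot: [[-0.038, 0.999, -0.027], [0.864, 0.046, 0.501], [0.502, -0.005, -0.865]]
contact_force: [0.0, 0.2, 0.0]
opening: 0.994
grasp_force: 0.0
[-0.34  0.15  1.88  0.49  1.35 -0.55]
```

View pics/w1.png

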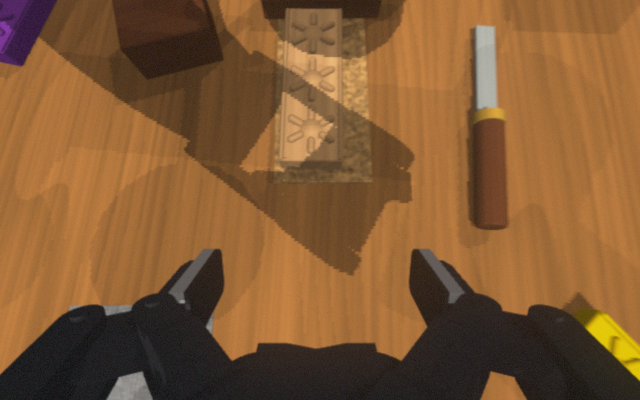

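The wrist view shows the carved panel's free end at (280,162)–(338,160), running to the stop bar at (285,8)–(341,14). The mat mouth corners are at (275,181) and (372,182). The panel lies off-centre towards the robot.

Run:
```python
from h import *
d=np.load("w1.npz");po=(d["p"],d["R"])
P=lambda l,uv,z:print(l,np.round(cast("wrist",uv,z,po)*1000,1).tolist())
P("end",[(280,162),(338,160)],.022);P("far",[(285,10),(341,16)],.022)
P("mat mouth",[(275,181),(372,182)],0);P("mat side far",[(367,22)],0)
P("bar top front edge",[(263,15),(383,17)],.025);P("bar foot",[(350,18)],0.0)
```

```text
end [[539.1, 71.5], [588.7, 75.6]]
far [[532.2, 229.5], [587.3, 224.7]]
mat mouth [[532.7, 60.9], [621.6, 64.0]]
mat side far [[615.8, 239.6]]
bar top front edge [[511.9, 219.8], [627.5, 222.4]]
bar foot [[597.8, 243.9]]
```

```bash
sed -i 's/ST=.*PHI=.*/ST=np.array([569.,162.]);PHI=.04/' h.py
python3 - <<'E'
from h import *
a=goal((567,-10,30),.03,30);a=goal((567,0,5),.03,30);goal((565,90,5),.03,30)
E
```

```text
[567 -10  30] shift [-45.1  -8.9  80.9] turn [-0.4 -0.   0.8]
[567   0   5] shift [-49.   -8.4 107.6] turn [-0.4 -0.   0.8]
[565  90   5] shift [ 29.   -6.3 152.6] turn [-0.4 -0.   0.8]
```

```bash
python3 -m inch '[{"rx":-0.4,"ry":0,"rz":0.8,"dx":-15,"dy":-3,"dz":27,"fingers":85},{"rx":-0.4,"ry":0,"rz":0.8,"dx":-30,"dy":-6,"dz":54,"fingers":85},{"rx":-0.4,"ry":0,"rz":0.8,"dx":-45,"dy":-9,"dz":81,"fingers":85},{"rx":-0.4,"ry":0,"rz":0.8,"dx":-49,"dy":-8.4,"dz":96,"fingers":85},{"rx":-0.4,"ry":0,"rz":0.8,"dx":-49,"dy":-8.4,"dz":107,"fingers":85},{"rx":-0.4,"ry":0,"rz":0.8,"dx":-49,"dy":-8.4,"dz":107,"fingers":85},{"rx":-0.4,"ry":0,"rz":0.8,"dx":-49,"dy":-8.4,"dz":107,"fingers":85}]'
python3 - <<'E'
from h import *
s=sensors.read_state();print(1000*s["ee_pos"])
goal((566,45,5),.03,30);goal((565,90,5),.03,30)
E
```

```text
clock: 3.48
ee_pos: [0.5687, -0.0012, 0.0067]
tcp_rot: [[-0.028, 1.0, -0.013], [0.866, 0.031, 0.499], [0.499, 0.003, -0.867]]
contact_force: [0.2, 0.1, 0.8]
opening: 0.995
grasp_force: 0.0
[568.67842327  -1.24879055   6.70212083]
[566  45   5] shift [39.3 -1.3 24.6] turn [0.1 0.1 0.1]
[565  90   5] shift [78.3 -0.9 47. ] turn [0.1 0.1 0.1]
```

```bash
python3 -m inch '[{"rx":0,"ry":0,"rz":0,"dx":13,"dy":-1,"dz":8,"fingers":85},{"rx":0,"ry":0,"rz":0,"dx":26,"dy":-1.5,"dz":16,"fingers":85},{"rx":0,"ry":0,"rz":0,"dx":39,"dy":-2,"dz":24,"fingers":85},{"rx":0,"ry":0,"rz":0,"dx":52,"dy":-2,"dz":31.5,"fingers":85},{"rx":0,"ry":0,"rz":0,"dx":65,"dy":-2,"dz":39,"fingers":85},{"rx":0,"ry":0,"rz":0,"dx":78,"dy":-2,"dz":46.5,"fingers":85},{"rx":0,"ry":0,"rz":0,"dx":78,"dy":-2,"dz":46.5,"fingers":85}]'
python3 - <<'E'
from h import *
s=sensors.read_state();print(1000*s["ee_pos"],s["contact_force"])
cv2.imwrite("pics/w2.png",eyes.capture("wrist")[:,:,::-1])
E
```

```text
clock: 4.07
ee_pos: [0.5618, 0.0924, 0.0042]
tcp_rot: [[-0.029, 0.999, -0.016], [0.865, 0.033, 0.5], [0.501, 0.0, -0.866]]
contact_force: [0.3, -0.5, -0.0]
opening: 0.997
grasp_force: 0.0
[561.84788074  92.3919088    4.20971077] [ 0.32039049 -0.51233721 -0.00956874]
```

View pics/w2.png

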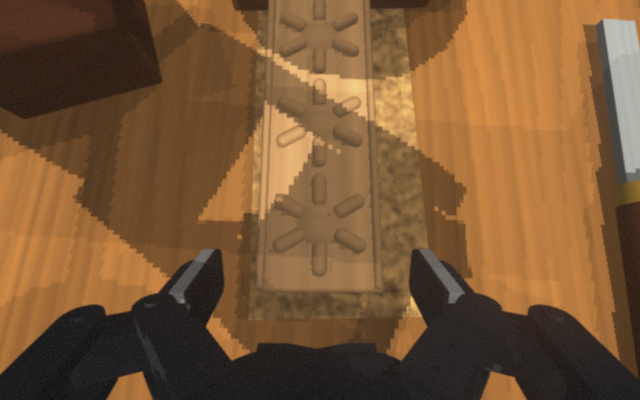

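The panel is centred between the open fingers: its end is at v≈290 over u 258–383, and the fingertips stand at u 222 and 411. Closing gently.

```bash
python3 -m inch '[{"rx":0,"ry":0,"rz":0,"dx":0,"dy":0,"dz":0,"fingers":70},{"rx":0,"ry":0,"rz":0,"dx":0,"dy":0,"dz":0,"fingers":62},{"rx":0,"ry":0,"rz":0,"dx":0,"dy":0,"dz":0,"fingers":56},{"rx":0,"ry":0,"rz":0,"dx":0,"dy":0,"dz":0,"fingers":50},{"rx":0,"ry":0,"rz":0,"dx":0,"dy":0,"dz":0,"fingers":45},{"rx":0,"ry":0,"rz":0,"dx":0,"dy":0,"dz":0,"fingers":45},{"rx":0,"ry":0,"rz":0,"dx":0,"dy":0,"dz":0,"fingers":45},{"rx":0,"ry":0,"rz":0,"dx":0,"dy":0,"dz":0,"fingers":45}]' 25
python3 - <<'E'
from h import *
# panel end currently grip y; plan pull
s=sensors.read_state();p=1000*s["ee_pos"]
a=goal((p[0]+4,p[1]-120,p[2]),.03,30)
a=goal((433+2,-160-(160-p[1])+2,p[2]),.055,30)
E
```

```text
clock: 4.78
ee_pos: [0.5627, 0.0888, 0.0034]
tcp_rot: [[-0.025, 1.0, -0.014], [0.866, 0.029, 0.499], [0.5, 0.0, -0.866]]
contact_force: [-1.2, -3.4, 5.9]
opening: 0.648
grasp_force: 28.0
[567. -31.   3.] shift [-104.     0.5  -60. ] turn [ 0.  0. -0.]
[ 435. -229.    3.] shift [-272.1 -136.8 -157. ] turn [ 0.8  0.  -1.3]
```

```bash
python3 -m inch '[{"rx":0,"ry":0,"rz":0,"dx":-4,"dy":0,"dz":-2.3,"fingers":45},{"rx":0,"ry":0,"rz":0,"dx":-12,"dy":0,"dz":-6.9,"fingers":45},{"rx":0,"ry":0,"rz":0,"dx":-24,"dy":0,"dz":-13.9,"fingers":45},{"rx":0,"ry":0,"rz":0,"dx":-38,"dy":0,"dz":-22,"fingers":45},{"rx":0,"ry":0,"rz":0,"dx":-52,"dy":0,"dz":-30,"fingers":45},{"rx":0,"ry":0,"rz":0,"dx":-66,"dy":0,"dz":-38.1,"fingers":45},{"rx":0,"ry":0,"rz":0,"dx":-80,"dy":0,"dz":-46.2,"fingers":45},{"rx":0,"ry":0,"rz":0,"dx":-92,"dy":0,"dz":-53.1,"fingers":45},{"rx":0,"ry":0,"rz":0,"dx":-100,"dy":0,"dz":-57.7,"fingers":45},{"rx":0,"ry":0,"rz":0,"dx":-104,"dy":0,"dz":-60,"fingers":45},{"rx":0,"ry":0,"rz":0,"dx":-104,"dy":0,"dz":-60,"fingers":45}]'
python3 - <<'E'
from h import *
cv2.imwrite("pics/t2.png",eyes.capture("top")[180:300,200:440,::-1].repeat(3,0).repeat(3,1))
E
```

```text
clock: 5.7
ee_pos: [0.5659, -0.0319, 0.0034]
tcp_rot: [[-0.025, 1.0, -0.015], [0.865, 0.029, 0.5], [0.5, -0.001, -0.866]]
contact_force: [-1.5, -2.2, 8.6]
opening: 0.649
grasp_force: 28.1
```

View pics/t2.png

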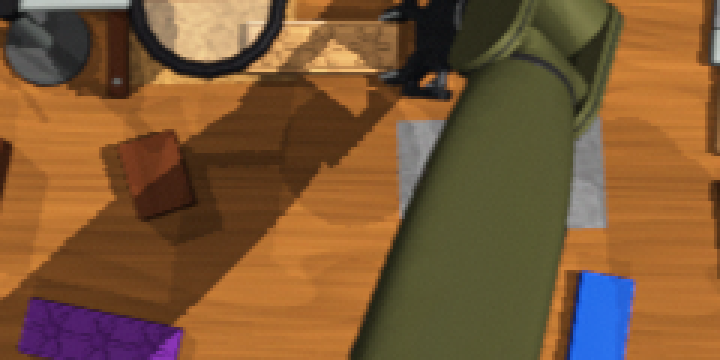

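The panel moved with the gripper. Its left end is at crop (240,46), partly out from under the lens. Next: work out the move to the pad.

Run:
```python
from h import *
e=cast("top",[(280,195.5)],.022)[0]*1000
s=sensors.read_state();p=1000*s["ee_pos"];print(e,p)
d=e[1]-80-p[1];print("centre offset d",d)
f=.055
goal((433+d*np.sin(f),-160-d*np.cos(f),p[2]+.5),f,30)
```

```text
[557.4743345  119.68120809] [565.91515307 -31.92238505   3.43144655]
centre offset d 71.60359314012483
[ 437. -231.    4.] shift [-169.3 -134.7  -98.2] turn [ 0.7  0.  -1.3]
```

```bash
python3 -m inch '[{"rx":0,"ry":0,"rz":0,"dx":-4,"dy":-2,"dz":-2.3,"fingers":45},{"rx":0,"ry":0,"rz":0,"dx":-12,"dy":-7,"dz":-7,"fingers":45},{"rx":0,"ry":0,"rz":-0.2,"dx":-22,"dy":-15,"dz":-12.8,"fingers":45},{"rx":0.1,"ry":0,"rz":-0.3,"dx":-34,"dy":-25,"dz":-19.7,"fingers":45},{"rx":0.2,"ry":0,"rz":-0.4,"dx":-46,"dy":-35,"dz":-26.7,"fingers":45},{"rx":0.3,"ry":0,"rz":-0.5,"dx":-58,"dy":-45,"dz":-33.6,"fingers":45},{"rx":0.3,"ry":0,"rz":-0.6,"dx":-70,"dy":-55,"dz":-40.6,"fingers":45},{"rx":0.4,"ry":0,"rz":-0.7,"dx":-82,"dy":-65,"dz":-47.6,"fingers":45},{"rx":0.4,"ry":0,"rz":-0.8,"dx":-94,"dy":-75,"dz":-54.5,"fingers":45},{"rx":0.5,"ry":0,"rz":-0.9,"dx":-106,"dy":-85,"dz":-61.5,"fingers":45},{"rx":0.5,"ry":0,"rz":-1,"dx":-118,"dy":-95,"dz":-68.4,"fingers":45},{"rx":0.6,"ry":0,"rz":-1.1,"dx":-130,"dy":-105,"dz":-75.4,"fingers":45},{"rx":0.6,"ry":0,"rz":-1.2,"dx":-142,"dy":-115,"dz":-82.4,"fingers":45},{"rx":0.7,"ry":0,"rz":-1.3,"dx":-153,"dy":-124,"dz":-88.7,"fingers":45},{"rx":0.7,"ry":0,"rz":-1.3,"dx":-162,"dy":-130,"dz":-94,"fingers":45},{"rx":0.7,"ry":0,"rz":-1.3,"dx":-168,"dy":-134,"dz":-97.4,"fingers":45},{"rx":0.7,"ry":0,"rz":-1.3,"dx":-169.3,"dy":-134.7,"dz":-98.2,"fingers":45},{"rx":0.7,"ry":0,"rz":-1.3,"dx":-169.3,"dy":-134.7,"dz":-98.2,"fingers":45},{"rx":0.7,"ry":0,"rz":-1.3,"dx":-169.3,"dy":-134.7,"dz":-98.2,"fingers":45}]'
python3 - <<'E'
from h import *
cv2.imwrite("pics/t3.png",eyes.capture("top")[130:290,200:440,::-1].repeat(3,0).repeat(3,1))
E
```

```text
clock: 7.33
ee_pos: [0.4354, -0.2313, 0.0034]
tcp_rot: [[-0.047, 0.998, -0.029], [0.865, 0.055, 0.499], [0.5, -0.001, -0.866]]
contact_force: [-2.2, -1.2, 6.7]
opening: 0.649
grasp_force: 27.9
```

View pics/t3.png

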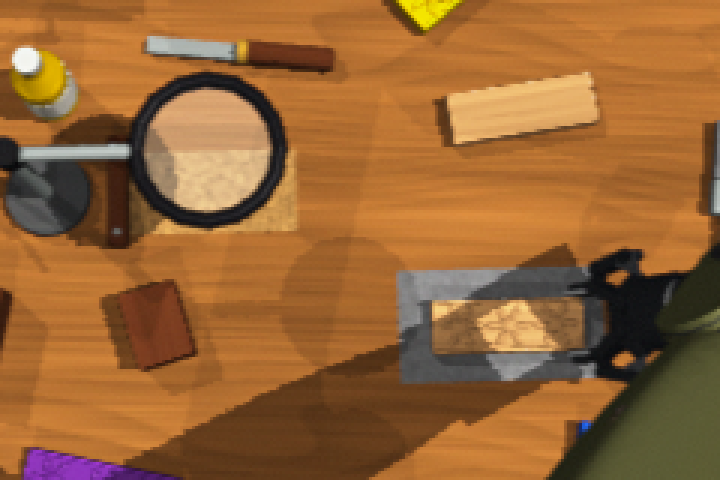

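The carved panel lies straight on the pad: crop u 431–587 and v 297–353, against the pad's u 400–605 and v 268–384. Release and back off along the tool axis.

```bash
python3 -m inch '[{"rx":0,"ry":0,"rz":0,"dx":0,"dy":0,"dz":0,"fingers":60},{"rx":0,"ry":0,"rz":0,"dx":0,"dy":0,"dz":0,"fingers":70},{"rx":0,"ry":0,"rz":0,"dx":0,"dy":0,"dz":0,"fingers":85},{"rx":0,"ry":0,"rz":0,"dx":0,"dy":0,"dz":0,"fingers":85},{"rx":0,"ry":0,"rz":0,"dx":0,"dy":0,"dz":0,"fingers":85},{"rx":0,"ry":0,"rz":0,"dx":0,"dy":0,"dz":0,"fingers":85},{"rx":0,"ry":0,"rz":0,"dx":0,"dy":0,"dz":-10,"fingers":85},{"rx":0,"ry":0,"rz":0,"dx":0,"dy":0,"dz":-30,"fingers":85},{"rx":0,"ry":0,"rz":0,"dx":0,"dy":0,"dz":-60,"fingers":85},{"rx":0,"ry":0,"rz":0,"dx":0,"dy":0,"dz":-95,"fingers":85},{"rx":0,"ry":0,"rz":0,"dx":0,"dy":0,"dz":-130,"fingers":85},{"rx":0,"ry":0,"rz":0,"dx":0,"dy":0,"dz":-130,"fingers":85}]'
python3 - <<'E'
from h import *
t=eyes.capture("top")[:,:,::-1];cv2.imwrite("pics/t4.png",t)
hsv=cv2.cvtColor(t,cv2.COLOR_BGR2HSV)
def box(x0,y0,x1,y1,f):
    m=np.zeros(t.shape[:2],np.uint8);m[y0:y1,x0:x1]=f(hsv[y0:y1,x0:x1]);return cv2.morphologyEx(m,cv2.MORPH_OPEN,np.ones((3,3)))
print("pad hole carved",rect("top",box(338,224,398,252,lambda a:a[...,1]>70),.022))
print("blank",rect("top",box(340,150,405,182,lambda a:a[...,2]>195),.022))
# mat colour sample
print("mat sample",hsv[200:205,260:280:5].reshape(-1,3)[::4].tolist(), "bench",hsv[215,300:310:3].tolist(),"mat side",hsv[190,296:302].tolist())
s=goal((710,-230,120),.19,30)
E
```

```text
clock: 8.38
ee_pos: [0.4436, -0.301, 0.1236]
tcp_rot: [[-0.051, 0.999, -0.019], [0.87, 0.053, 0.49], [0.49, 0.008, -0.871]]
contact_force: [1.0, -1.0, 1.9]
opening: 0.998
grasp_force: 0.0
pad hole carved (array([ 429. , -165.1]), array([ 57. , 162.3]), 0.026)
blank (array([ 665.7, -181.5]), array([ 57., 161.]), 0.166)
mat sample [[135, 21, 24], [114, 40, 32], [120, 15, 33], [115, 67, 23], [14, 122, 46]] bench [[14, 183, 160], [14, 186, 156], [14, 184, 157], [14, 186, 156]] mat side [[17, 153, 206], [17, 154, 200], [16, 164, 194], [15, 177, 174], [14, 184, 168], [14, 188, 167]]
[ 710 -230  120] shift [ 46.3 270.8  28.9] turn [ 4.2  0.5 -6.6]
```

Run:
```python
from h import *
print(cast("top",[(443,172),(450,185),(435,195)],.02))
s=goal((688,-312,118),.17,30)
```

```text
[[ 0.65044456 -0.40755656]
 [ 0.60784486 -0.42940933]
 [ 0.57347209 -0.37971219]]
[ 688 -312  118] shift [-24.9 244.4  -9.3] turn [ 3.6  0.5 -5.6]
```

```bash
python3 -m inch '[{"rx":0.5,"ry":0,"rz":-0.8,"dx":-3,"dy":30,"dz":-1,"fingers":85},{"rx":1,"ry":0,"rz":-1.6,"dx":-7,"dy":65,"dz":-2,"fingers":85},{"rx":1.5,"ry":0.2,"rz":-2.4,"dx":-11,"dy":100,"dz":-4,"fingers":85},{"rx":2,"ry":0.3,"rz":-3.2,"dx":-15,"dy":140,"dz":-5,"fingers":85},{"rx":2.5,"ry":0.4,"rz":-4,"dx":-19,"dy":180,"dz":-7,"fingers":85},{"rx":3,"ry":0.5,"rz":-4.8,"dx":-22,"dy":215,"dz":-8,"fingers":85},{"rx":3.6,"ry":0.5,"rz":-5.6,"dx":-25,"dy":244,"dz":-9,"fingers":85},{"rx":3.6,"ry":0.5,"rz":-5.6,"dx":-25,"dy":244,"dz":-9,"fingers":85},{"rx":3.6,"ry":0.5,"rz":-5.6,"dx":-25,"dy":244,"dz":-9,"fingers":85},{"rx":3.6,"ry":0.5,"rz":-5.6,"dx":-25,"dy":244,"dz":-9,"fingers":85}]'
python3 - <<'E'
from h import *
s=sensors.read_state();w=eyes.capture("wrist")[:,:,::-1];np.savez("w5.npz",p=s["ee_pos"],R=s["tcp_rot"],w=w)
v=cv2.cvtColor(w,cv2.COLOR_BGR2HSV)
m=((v[...,2]>195)&(v[...,1]<150)).astype(np.uint8);m[260:]=0
m=cv2.morphologyEx(m,cv2.MORPH_OPEN,np.ones((5,5)))
print(m.sum(),rect("wrist",m,.022,(s["ee_pos"],s["tcp_rot"])))
cv2.imwrite("pics/w5.png",w)
goal((677,-248,5),.17,30)
E
```

```text
clock: 9.27
ee_pos: [0.6844, -0.3072, 0.1098]
tcp_rot: [[-0.143, 0.985, -0.093], [0.849, 0.171, 0.501], [0.509, -0.007, -0.861]]
contact_force: [0.2, -0.4, 0.6]
opening: 0.994
grasp_force: 0.0
7032 (array([ 673.7, -194. ]), array([47.6, 89.5]), 0.185)
[ 677 -248    5] shift [ -2.    3.9 121.3] turn [-0.4 -0.6 -0.1]
```

View pics/w5.png

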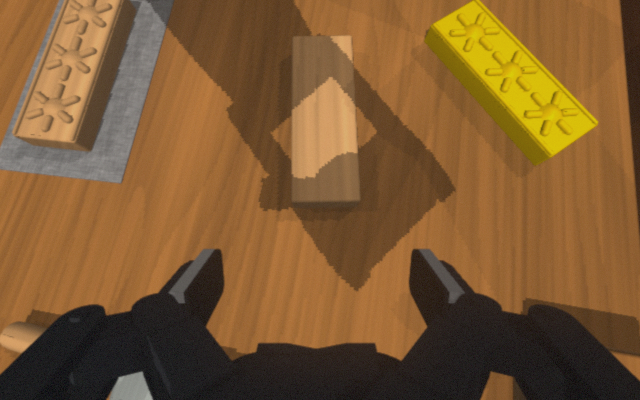

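The blank is straight ahead between the fingers, its near end at (293,200)–(358,201) and its far end at (293,36)–(352,36).

Run:
```python
from h import *
d=np.load("w5.npz");c=cast("wrist",[(293,200),(358,201),(293,36),(352,36)],.022,(d["p"],d["R"]))*1000
print(c.round(1).tolist())
n=(c[0]+c[1])/2;f=(c[2]+c[3])/2;a=(f-n)/np.hypot(*(f-n));phi=np.arctan2(-a[0],a[1]);print(n,f,phi,np.hypot(*(f-n)))
g=n+13*a;print(g)
goal((*g,5),phi,30)
```

```text
[[657.5, -262.9], [708.9, -254.9], [627.9, -109.0], [681.7, -100.0]]
[ 683.19105906 -258.89716843] [ 654.80646575 -104.53188881] 0.1818480222378285 156.9532563926657
[ 680.84004245 -246.11152332]
[ 681. -246.    5.] shift [ -1.    8.  121.8] turn [-0.  -0.6 -0.7]
```

```bash
python3 -m inch '[{"rx":0,"ry":0,"rz":0,"dx":0,"dy":3,"dz":30,"fingers":85},{"rx":0,"ry":-0.3,"rz":-0.3,"dx":0,"dy":6,"dz":60,"fingers":85},{"rx":0,"ry":-0.6,"rz":-0.7,"dx":-1,"dy":7,"dz":85,"fingers":85},{"rx":0,"ry":-0.6,"rz":-0.7,"dx":-1,"dy":7,"dz":105,"fingers":85},{"rx":0,"ry":-0.6,"rz":-0.7,"dx":-1,"dy":7,"dz":118,"fingers":85},{"rx":0,"ry":-0.6,"rz":-0.7,"dx":-1,"dy":7,"dz":120,"fingers":85},{"rx":0,"ry":-0.6,"rz":-0.7,"dx":-1,"dy":7,"dz":120,"fingers":85},{"rx":0,"ry":-0.6,"rz":-0.7,"dx":-1,"dy":7,"dz":120,"fingers":85}]'
```

```text
clock: 9.98
ee_pos: [0.682, -0.2487, 0.009]
tcp_rot: [[-0.158, 0.984, -0.087], [0.853, 0.18, 0.49], [0.497, 0.003, -0.868]]
contact_force: [-1.3, -0.3, -0.3]
opening: 0.996
grasp_force: 0.0
```

```bash
python3 -m inch '[{"rx":0,"ry":0,"rz":0,"dx":-2,"dy":0,"dz":4,"fingers":85},{"rx":0,"ry":0,"rz":0,"dx":-2,"dy":0,"dz":4,"fingers":85},{"rx":0,"ry":0,"rz":0,"dx":-2,"dy":0,"dz":4,"fingers":70},{"rx":0,"ry":0,"rz":0,"dx":-2,"dy":0,"dz":4,"fingers":62},{"rx":0,"ry":0,"rz":0,"dx":-2,"dy":0,"dz":4,"fingers":56},{"rx":0,"ry":0,"rz":0,"dx":-2,"dy":0,"dz":4,"fingers":50},{"rx":0,"ry":0,"rz":0,"dx":-2,"dy":0,"dz":4,"fingers":45},{"rx":0,"ry":0,"rz":0,"dx":-2,"dy":0,"dz":4,"fingers":45},{"rx":0,"ry":0,"rz":0,"dx":-2,"dy":0,"dz":4,"fingers":45},{"rx":0,"ry":0,"rz":0,"dx":-2,"dy":0,"dz":4,"fingers":45}]' 25
python3 - <<'E'
from h import *
t=eyes.capture("top")[:,:,::-1]
cv2.imwrite("pics/t6.png",t)
hsv=cv2.cvtColor(t,cv2.COLOR_BGR2HSV)
# cork mat mouth strip: cork is brighter / less saturated than the bench
x0,y0,x1,y1=268,160,310,225
cork=(hsv[y0:y1,x0:x1,1]<160)&(hsv[y0:y1,x0:x1,2]>120)
m=np.zeros(t.shape[:2],np.uint8);m[y0:y1,x0:x1]=cork
ys,xs=np.nonzero(m);print("rows",np.percentile(ys,[1,99]),"cols max",[int(np.nonzero(m[r])[0].max()) if m[r].any() else 0 for r in range(178,210,4)])
s=sensors.read_state();p=1000*s["ee_pos"];print(p)
g=s2w(-200);goal((*g,p[2]),.04,30);g=s2w(-68);goal((*g,p[2]),.04,30)
E
```

```text
clock: 10.82
ee_pos: [0.6817, -0.2477, 0.0033]
tcp_rot: [[-0.158, 0.984, -0.089], [0.853, 0.181, 0.49], [0.498, 0.002, -0.867]]
contact_force: [-0.2, -2.4, 2.3]
opening: 0.649
grasp_force: 28.2
rows [161. 206.] cols max [289, 297, 297, 297, 297, 297, 298, 297]
[ 681.73807578 -247.71856237    3.29617247]
[577. -38.   3.] shift [195.5 -65.1 112.2] turn [-4.   0.1  7.1]
[572.  94.   3.] shift [308.8 -46.4 177.3] turn [-4.   0.1  7.1]
```

```bash
python3 -m inch '[{"rx":-0.1,"ry":0,"rz":0.1,"dx":3,"dy":-1.5,"dz":1.7,"fingers":45},{"rx":-0.3,"ry":0,"rz":0.4,"dx":9,"dy":-4.6,"dz":5.2,"fingers":45},{"rx":-0.5,"ry":0,"rz":0.9,"dx":19,"dy":-9.7,"dz":10.9,"fingers":45},{"rx":-0.9,"ry":0,"rz":1.5,"dx":31,"dy":-15.8,"dz":17.8,"fingers":45},{"rx":-1.2,"ry":0,"rz":2.1,"dx":43,"dy":-22,"dz":24.7,"fingers":45},{"rx":-1.5,"ry":0,"rz":2.7,"dx":55,"dy":-28.1,"dz":31.5,"fingers":45},{"rx":-1.9,"ry":0,"rz":3.3,"dx":67,"dy":-34.2,"dz":38.4,"fingers":45},{"rx":-2.2,"ry":0,"rz":3.9,"dx":79,"dy":-40.4,"dz":45.3,"fingers":45},{"rx":-2.5,"ry":0,"rz":4.5,"dx":91,"dy":-46.5,"dz":52.2,"fingers":45},{"rx":-2.9,"ry":0,"rz":5.1,"dx":103,"dy":-52.6,"dz":59.1,"fingers":45},{"rx":-3.2,"ry":0,"rz":5.7,"dx":115,"dy":-58.8,"dz":66,"fingers":45},{"rx":-3.5,"ry":0,"rz":6.3,"dx":127,"dy":-64.9,"dz":72.8,"fingers":45},{"rx":-3.8,"ry":0.1,"rz":6.8,"dx":137,"dy":-70,"dz":78.6,"fingers":45},{"rx":-4,"ry":0.1,"rz":7.1,"dx":143,"dy":-73.1,"dz":82,"fingers":45},{"rx":-4,"ry":0.1,"rz":7.1,"dx":144,"dy":-73.6,"dz":82.6,"fingers":45},{"rx":-4,"ry":0.1,"rz":7.1,"dx":144,"dy":-73.6,"dz":82.6,"fingers":45}]'
python3 - <<'E'
from h import *
s=sensors.read_state();w=eyes.capture("wrist")[:,:,::-1];np.savez("w7.npz",p=s["ee_pos"],R=s["tcp_rot"])
t=eyes.capture("top")[:,:,::-1]
a=cv2.resize(t[150:230,230:370],(800,457),interpolation=cv2.INTER_CUBIC);cv2.imwrite("pics/t7.png",a);cv2.imwrite("pics/w7.png",w)
E
```

```text
clock: 12.2
ee_pos: [0.5782, -0.096, 0.0033]
tcp_rot: [[-0.035, 0.999, -0.022], [0.864, 0.041, 0.502], [0.502, -0.002, -0.865]]
contact_force: [-1.1, 3.0, 5.4]
opening: 0.652
grasp_force: 28.1
```

View pics/w7.png

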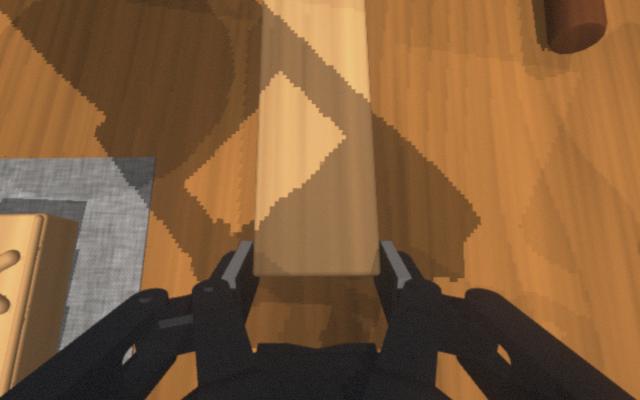

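The blank is held square at (254,275)–(379,275), with clear bench ahead of it. I've used all ten views, so from here I'll measure numerically, comparing mat and blank in the same top picture.

Run:
```python
from h import *
d=np.load("w7.npz");c=cast("wrist",[(254,275),(379,275),(262,0),(364,0)],.022,(d["p"],d["R"]))*1000
n=(c[0]+c[1])/2;f=(c[2]+c[3])/2;print("wrist: near",n,"mid far",f,"phi",np.arctan2(n[0]-f[0],f[1]-n[1]))
t=eyes.capture("top")[:,:,::-1];h=cv2.cvtColor(t,cv2.COLOR_BGR2HSV).astype(int)
for r in range(172,214,2):print(r,' '.join(f"{h[r,c,1]}/{h[r,c,2]}" for c in range(285,325,4)))
for r in(190,196,200):print(r,[int(v) for v in h[r,290:310,2]],[int(v) for v in h[r,290:310,1]])
s=cv2.cvtColor(eyes.capture("scene")[:,:,::-1],cv2.COLOR_BGR2GRAY)
```

```text
wrist: near [ 579.26402443 -107.4452488 ] mid far [571.56912471  36.32605807] phi 0.05347078582091936
172 116/198 103/62 27/28 186/171 184/180 184/179 186/178 184/191 185/189 185/189
174 116/194 120/123 40/32 186/177 187/173 185/171 184/180 186/184 183/185 187/190
176 116/197 120/145 23/34 188/170 185/174 186/180 186/191 188/197 187/194 186/193
178 117/200 118/186 14/37 184/191 184/186 183/185 183/189 182/193 186/191 184/193
180 101/224 108/196 22/46 155/212 187/185 183/188 184/187 186/184 182/182 182/179
182 100/222 102/150 19/41 155/206 189/167 186/166 188/168 184/177 186/177 188/178
184 100/219 103/136 26/40 154/202 183/164 182/170 175/143 173/174 168/153 162/183
186 100/222 106/103 26/39 153/221 157/145 130/240 124/246 123/246 121/246 123/247
188 100/224 44/35 54/38 157/206 158/136 131/239 122/244 123/244 125/244 143/216
190 100/228 22/35 157/130 157/200 160/121 140/229 134/237 132/237 133/240 147/146
192 109/166 15/51 153/213 155/206 167/113 137/230 128/241 129/242 143/212 146/154
194 40/32 31/33 154/208 156/194 165/111 134/234 130/239 132/238 149/137 146/138
196 13/39 152/87 15
[... 610 characters left out ...]
1 185/80 179/80
212 183/181 185/183 184/179 183/96 183/95 187/83 193/86 191/87 183/88 186/89
190 [52, 44, 38, 130, 198, 215, 208, 200, 151, 93, 84, 121, 204, 231, 230, 229, 229, 229, 233, 237] [15, 29, 81, 157, 155, 154, 153, 157, 160, 175, 182, 160, 148, 138, 136, 140, 138, 137, 136, 134]
196 [181, 217, 210, 193, 194, 188, 189, 201, 156, 100, 90, 110, 213, 237, 236, 235, 239, 241, 242, 243] [159, 154, 153, 156, 152, 152, 155, 155, 160, 173, 187, 167, 139, 131, 135, 135, 132, 129, 129, 128]
200 [207, 207, 203, 198, 202, 203, 193, 199, 158, 104, 91, 106, 213, 239, 237, 236, 241, 243, 207, 160] [154, 155, 153, 155, 155, 155, 155, 156, 165, 177, 185, 166, 141, 132, 132, 134, 130, 131, 143, 148]
```

Run:
```python
from h import *
m=cast("top",[(298.3,179.3),(298.3,207.3)],0)*1000;b=cast("top",[(305,185),(305,201.6)],.022)*1000;e=cast("top",[(301.7,193)],.022)*1000
print(m.round(1),b.round(1),e.round(1)); print(m.mean(0),b.mean(0))
```

```text
[[616.8  63.2]
 [524.3  60.5]] [[594.   40.8]
 [539.9  39.3]] [[567.5  50.6]]
[570.53904945  61.82858259] [566.95071379  40.03671508]
```

```bash
python3 -m inch '[{"rx":0,"ry":0,"rz":0,"dx":4,"dy":1,"dz":2.3,"fingers":45},{"rx":0,"ry":0,"rz":0,"dx":11,"dy":1.5,"dz":6.4,"fingers":45},{"rx":0,"ry":0,"rz":0,"dx":21,"dy":2,"dz":12.2,"fingers":45},{"rx":0,"ry":0,"rz":0,"dx":33,"dy":2.5,"dz":19.2,"fingers":45},{"rx":0,"ry":0,"rz":0,"dx":45,"dy":3,"dz":26.1,"fingers":45},{"rx":0,"ry":0,"rz":0,"dx":57,"dy":3.3,"dz":33.1,"fingers":45},{"rx":0,"ry":0,"rz":0,"dx":69,"dy":3.6,"dz":40.1,"fingers":45},{"rx":0,"ry":0,"rz":0,"dx":81,"dy":3.6,"dz":47.1,"fingers":45},{"rx":0,"ry":0,"rz":0,"dx":93,"dy":3.6,"dz":54,"fingers":45},{"rx":0,"ry":0,"rz":0,"dx":105,"dy":3.6,"dz":61,"fingers":45},{"rx":0,"ry":0,"rz":0,"dx":117,"dy":3.6,"dz":68,"fingers":45},{"rx":0,"ry":0,"rz":0,"dx":129,"dy":3.6,"dz":75,"fingers":45},{"rx":0,"ry":0,"rz":0,"dx":140,"dy":3.6,"dz":81.3,"fingers":45},{"rx":0,"ry":0,"rz":0,"dx":149,"dy":3.6,"dz":86.5,"fingers":45},{"rx":0,"ry":0,"rz":0,"dx":155,"dy":3.6,"dz":90,"fingers":45},{"rx":0,"ry":0,"rz":0,"dx":158,"dy":3.6,"dz":91.8,"fingers":45},{"rx":0,"ry":0,"rz":0,"dx":158,"dy":3.6,"dz":91.8,"fingers":45}]'
```

```text
clock: 13.82
ee_pos: [0.5758, 0.087, 0.0033]
tcp_rot: [[-0.035, 0.999, -0.02], [0.865, 0.04, 0.501], [0.501, 0.001, -0.865]]
contact_force: [1.0, 0.8, 4.9]
opening: 0.647
grasp_force: 28.2
```

```bash
python3 -m inch '[{"rx":0,"ry":0,"rz":0,"dx":1.5,"dy":0,"dz":0.9,"fingers":45},{"rx":0,"ry":0,"rz":0,"dx":3,"dy":0,"dz":1.7,"fingers":45},{"rx":0,"ry":0,"rz":0,"dx":4.5,"dy":0,"dz":2.6,"fingers":45},{"rx":0,"ry":0,"rz":0,"dx":5.5,"dy":0,"dz":3.2,"fingers":45},{"rx":0,"ry":0,"rz":0,"dx":5.5,"dy":0,"dz":3.2,"fingers":45}]'
python3 - <<'E'
from h import *
t=eyes.capture("top")[:,:,::-1];h=cv2.cvtColor(t,cv2.COLOR_BGR2HSV).astype(int)
for r in range(176,212,1):print(r,' '.join(f"{h[r,c,1]}/{h[r,c,2]}" for c in range(250,302,5)))
E
```

```text
clock: 14.23
ee_pos: [0.5758, 0.0923, 0.0033]
tcp_rot: [[-0.035, 0.999, -0.019], [0.865, 0.04, 0.5], [0.5, 0.001, -0.866]]
contact_force: [-0.5, -3.1, 6.9]
opening: 0.65
grasp_force: 28.6
176 103/144 119/205 120/206 121/204 122/197 95/134 92/133 94/130 67/42 14/18 183/128
177 101/142 120/202 120/204 119/205 121/192 96/133 99/139 101/137 77/53 38/20 164/73
178 106/144 121/183 121/203 119/202 111/163 91/131 94/133 98/135 80/70 13/20 58/22
179 104/144 107/150 118/198 117/200 110/164 96/133 94/133 92/133 61/63 49/21 90/17
180 92/138 95/143 108/206 110/206 90/145 86/143 85/147 89/149 10/50 27/19 32/16
181 84/148 89/152 102/229 102/225 84/145 83/139 86/148 86/152 12/63 26/20 34/15
182 83/139 84/143 101/224 100/221 85/141 82/143 84/152 85/150 20/38 27/19 55/14
183 80/143 80/128 98/203 97/190 81/148 82/152 87/165 81/158 41/31 128/48 0/13
184 91/183 87/182 90/190 89/237 88/166 84/166 84/166 83/166 32/32 149/77 64/16
185 89/184 89/184 90/188 87/240 86/172 89/170 88/171 86/171 26/30 149/60 73/14
186 92/186 90/187 90/190 85/242 89/172 88/174 85/172 88/171 20/26 146/68 18/14
187 89/187 90/184 89/
[... 1264 characters left out ...]
49/31 51/15 67/38
204 159/93 158/100 97/21 57/18 24/21 127/36 160/156 160/142 149/72 0/14 18/28
205 160/97 163/114 155/87 106/29 15/17 158/140 155/209 157/198 158/110 16/16 30/17
206 158/121 158/139 163/127 158/97 143/57 159/119 155/209 158/157 162/120 26/20 75/17
207 157/115 160/137 160/124 169/98 164/98 173/106 173/172 182/101 184/104 61/21 36/14
208 183/102 182/105 183/102 180/88 186/96 185/95 186/180 188/92 185/106 171/64 149/60
209 186/104 189/100 187/98 189/85 189/96 184/94 189/159 186/103 189/112 184/108 189/165
210 187/101 187/101 188/99 188/84 185/95 180/98 183/103 188/137 183/114 187/117 187/173
211 186/104 185/102 187/101 187/86 183/88 182/94 188/92 189/100 187/113 192/121 186/171
```

```bash
python3 -m inch '[{"rx":0,"ry":0,"rz":0,"dx":1.5,"dy":0,"dz":0.9,"fingers":45},{"rx":0,"ry":0,"rz":0,"dx":3,"dy":0,"dz":1.7,"fingers":45},{"rx":0,"ry":0,"rz":0,"dx":3,"dy":0,"dz":1.7,"fingers":45}]'
python3 - <<'E'
from h import *
m=cast("top",[(270,179.5),(270,207.3)],0)*1000;b=cast("top",[(270,183.5)],.022)*1000
print("mat",m.round(1),"blank far edge",b.round(1),"centre off",b[0,0]-28-m[:,0].mean())
E
```

```text
clock: 14.53
ee_pos: [0.576, 0.0938, 0.0032]
tcp_rot: [[-0.036, 0.999, -0.018], [0.867, 0.04, 0.496], [0.497, 0.002, -0.868]]
contact_force: [-0.8, -12.0, 8.1]
opening: 0.65
grasp_force: 29.2
mat [[613.5 155.4]
 [521.8 151.8]] blank far edge [[595.7 153.1]] centre off 0.035847958232125166
```

The push force has built to 12 N while the TCP stalled, so the blank is against the stop and about 0 mm off centre. Ease off, open, and leave horizontally, clear of the lens.

```bash
python3 -m inch '[{"rx":0,"ry":0,"rz":0,"dx":-1.2,"dy":0,"dz":-0.7,"fingers":45},{"rx":0,"ry":0,"rz":0,"dx":-1.2,"dy":0,"dz":-0.7,"fingers":60},{"rx":0,"ry":0,"rz":0,"dx":-1.2,"dy":0,"dz":-0.7,"fingers":70},{"rx":0,"ry":0,"rz":0,"dx":-1.2,"dy":0,"dz":-0.7,"fingers":85},{"rx":0,"ry":0,"rz":0,"dx":-1.2,"dy":0,"dz":-0.7,"fingers":85},{"rx":0,"ry":0,"rz":0,"dx":-1.2,"dy":0,"dz":-0.7,"fingers":85},{"rx":0,"ry":0,"rz":0,"dx":-1.2,"dy":0,"dz":-0.7,"fingers":85},{"rx":0,"ry":0,"rz":0,"dx":-8,"dy":0,"dz":-4.8,"fingers":85},{"rx":0,"ry":0,"rz":0,"dx":-20,"dy":0,"dz":-12,"fingers":85},{"rx":0,"ry":0,"rz":0,"dx":-40,"dy":0,"dz":-24,"fingers":85},{"rx":0,"ry":0,"rz":0,"dx":-62,"dy":0,"dz":-37,"fingers":85},{"rx":0,"ry":0,"rz":0,"dx":-84,"dy":0,"dz":-50,"fingers":85},{"rx":0,"ry":0,"rz":0,"dx":-106,"dy":0,"dz":-64,"fingers":85},{"rx":0,"ry":0,"rz":0,"dx":-120,"dy":0,"dz":-85,"fingers":85},{"rx":0,"ry":0,"rz":0,"dx":-130,"dy":0,"dz":-115,"fingers":85},{"rx":0,"ry":0,"rz":0,"dx":-130,"dy":0,"dz":-150,"fingers":85},{"rx":0,"ry":0,"rz":0,"dx":-130,"dy":0,"dz":-150,"fingers":85}]'
python3 - <<'E'
from h import *
s=sensors.read_state();po=(s["ee_pos"],s["tcp_rot"]);w=eyes.capture("wrist")[:,:,::-1]
h=cv2.cvtColor(w,cv2.COLOR_BGR2HSV);print(1000*po[0])
m=((h[...,1]<135)&(h[...,2]>90)).astype(np.uint8);m[230:]=0;m[:,:230]=0;m[:,420:]=0
m=cv2.morphologyEx(m,cv2.MORPH_OPEN,np.ones((5,5)));ys,xs=np.nonzero(m);print(len(xs),xs.min(),xs.max(),ys.min(),ys.max());print(rect("wrist",m,.022,po))
t=eyes.capture("top")[:,:,::-1];h=cv2.cvtColor(t,cv2.COLOR_BGR2HSV).astype(int)
for c in(255,262,270,278):
    col=h[176:212,c];print(c,[f"{176+i}:{a[1]}/{a[2]}" for i,a in enumerate(col) if i in range(1,12) or i in range(20,34)][:25])
for r in(190,194,197,200):print(r,[f"{c}:{h[r,c,1]}/{h[r,c,2]}" for c in range(282,300)])
E
```

```text
clock: 15.95
ee_pos: [0.5865, -0.0982, 0.0735]
tcp_rot: [[-0.035, 0.999, -0.009], [0.868, 0.035, 0.496], [0.496, 0.009, -0.868]]
contact_force: [1.2, -0.3, 1.0]
opening: 0.995
grasp_force: 0.0
[586.49425319 -98.24093734  73.53906389]
2301 277 344 0 43
(array([576.3,  84.7]), array([53.1, 40.4]), -1.526)
255 ['177:119/206', '178:119/189', '179:104/152', '180:92/144', '181:87/153', '182:83/148', '183:77/132', '184:88/185', '185:90/188', '186:91/190', '187:90/187', '196:61/59', '197:46/28', '198:17/30', '199:25/31', '200:33/23', '201:27/19', '202:156/77', '203:157/190', '204:155/207', '205:153/215', '206:149/234', '207:149/234', '208:181/192', '209:186/184']
262 ['177:120/209', '178:119/207', '179:117/202', '180:107/205', '181:101/224', '182:101/220', '183:100/220', '184:85/241', '185:81/245', '186:81/245', '187:89/235', '196:85/241', '197:85/239', '198:90/240', '199:101/170', '200:80/48', '201:38/27', '202:29/35', '203:36/28', '204:75/34', '205:158/134', '206:154/220', '207:162/208', '208:182/186', '209:186/182']
270 ['177:120/208', '178:117/202', '179:118/203', '180:107/209', '181:99/
[... 989 characters left out ...]
49', '288:16/49', '289:16/31', '290:132/81', '291:144/196', '292:149/178', '293:158/163', '294:158/186', '295:159/183', '296:156/190', '297:155/196', '298:160/169', '299:173/122']
197 ['282:47/27', '283:30/34', '284:13/40', '285:18/42', '286:27/28', '287:21/24', '288:132/83', '289:145/190', '290:139/229', '291:140/230', '292:149/176', '293:155/153', '294:157/177', '295:157/172', '296:154/134', '297:160/107', '298:166/100', '299:180/99']
200 ['282:36/28', '283:23/22', '284:99/31', '285:130/49', '286:151/71', '287:150/92', '288:149/101', '289:157/94', '290:152/92', '291:154/103', '292:153/137', '293:157/114', '294:152/82', '295:158/79', '296:154/76', '297:159/98', '298:165/111', '299:178/102']
```

Run:
```python
from h import *
e=cast("top",[(291.7,197)],.022)*1000;m=cast("top",[(298.4,197)],0)*1000
print(e,m,"gap (20 expected)",e[0,1]-m[0,1])
t=eyes.capture("top")[:,:,::-1];h=cv2.cvtColor(t,cv2.COLOR_BGR2HSV)
k=np.zeros(t.shape[:2],np.uint8);k[224:252,338:398]=h[224:252,338:398,1]>70
print("carved",rect("top",cv2.morphologyEx(k,cv2.MORPH_OPEN,np.ones((3,3))),.022))
```

```text
[[553.6537485   82.18950687]] [[558.10026574  61.13713122]] gap (20 expected) 21.05237565318307
carved (array([ 430.9, -170. ]), array([ 85.5, 172.9]), 0.025)
```

```bash
python3 -c "
from workcell import manip;print(manip.sign_off())"
```

```text
the job is handed in; nothing more can be done
None
```

I handed the job in at about 16 s: the carved panel measured within about 6 mm of the pad's centre and straight, and the blank is centred and against the stop bar by measurement, but the sign-off returned no verdict.

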